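# Snap the missing foot onto an upturned mini computer

## Robot

A 6-joint arm with a two-finger parallel gripper is mounted at the origin on the work surface. World frame = base frame: x ahead of the robot, y to its left, z up, the work surface at z = 0. Lengths are in mm, angles in rad, forces in N, time in s.
With the tool pointing down it reaches from about 250 to 800 mm from the base axis. Payload 3.9 kg.
Tool frame: the origin (TCP) lies midway between the tips of the shut fingers; the grasp point (between the pads) lies 19 mm behind it; z points along the fingers, y is the direction in which the jaws open and shut (so a half turn about z gives the same grasp; the last joint's range is limited). The gripper opens to 85 mm and grips with 20 to 120 N. Pads are 22 mm wide; open, the fingers measure 114 mm over their backs; the gripper's body (76 mm by 85 mm) begins 54 mm behind the grasp point. The pads swing forward as they close: fully open they stand 13 mm farther back than shut.
Start: joints at [-1.156, 0.26, -0.138, 1.173, 0, 1.571], TCP at [211.573, -480.471, 231.304] pointing down, gripper open.
Joint ranges: [-2.78, 2.78], [-0.83, 1.72], [-1.28, 1.37], [-1.9, 2.12], [-1.57, 1.48], [-3.14, 3.14]. Speed limits (rad/s): [2.57, 2.57, 3.14, 3.14, 3.14, 3.14].

## Interface

Orientations are given as a unit quaternion [x, y, z, w].
In Python, from workcell import manip gives the robot as it stands. The module is installed in compiled form; this text tells all that it offers. Calls block until the motion is done:
- manip.move_ptp(position, orientation): joint-space move of the TCP to a pose.
- manip.move_straight(position, attitude=None, velocity=150, contact_N=None): straight line of the TCP; attitude=None keeps the orientation; velocity is the mean speed in mm/s. With contact_N (N) it stops when the force on the tool has changed by that much, and returns True; else False.
- manip.move_j(angles): joint-space move.
- manip.gripper_to(opening, grasp_force=None): finger opening in mm; grasp_force is the grip in N (None keeps the last); returns when the fingers have stopped.
- manip.pause(seconds).
- manip.inverse_kinematics(position, orientation): joint angles nearest the present ones, or None.
- manip.capture(name): name is "scene" or "top"; returns a dict with "color" (400x640x3 uint8, red, green, blue), "fx", "fy", "cx", "cy" (pixels), "R" (3x3) and "t" (3): a world point X has camera coordinates R X + t. Camera axes: x right, y down, z forward; pixel columns grow to the right and rows downward; lengths in mm; the calibration is good to about 2 mm. A picture is of the moment at which its call begins. There is no depth.
A pose or a line that the arm cannot do raises manip.MotionError and nothing moves.
- manip.close_job(): hands the job in, once; it reports no verdict.
Readings, each from a call of its own:
- manip.read_clock(): time.
- manip.read_q(): joint angles.
- manip.read_dq(): joint speeds.
- manip.read_joint_torque(): joint torques, N m.
- manip.read_tool_pos(): TCP position.
- manip.read_tool_rot(): TCP orientation.
- manip.read_wrist_force(): force on the tool from outside, world axes, zero at the start.
- manip.read_moment(): the same for the moment, N m.
- manip.read_width(): finger opening in mm.
Only numpy, scipy, OpenCV 4.12 (cv2) and the standard library are available. Lean on these libraries where they do the work, as an engineer would, in place of code of your own. Each camera call takes 0.05 s, during which the arm holds its last target.

## Task

The mini computer lies upside down on the counter with one foot missing: slide the spare foot along its rail and out at the open end, carry it over and push it straight down onto the bare stud until it clicks. Keep pushing after the click until its flange sits flush on the computer, and finish with the gripper still on the foot, pressing it down with about 10 newtons. Leave everything else on the counter where it lies.

Things in the scene. Friction and masses are not known exactly. Their poses are not given: they have to be found in the camera images.
- foot_mid (a point): Centre (half-way up) of the loose spare foot, z up: a black rigid plastic cap 28 mm tall, about 40 g, mouth down as for fitting. Round body 28 mm across (grip here) above a bottom flange 42 mm across, 4 mm thick. Mouth: a 16 mm hole through the flange into a cavity 21 mm across, roof 17 mm above the bottom. At the start it is in the rail, 5 to 55 mm on the +x side of the rail's origin.
- rail: Fixed aluminium C-channel, 200 mm along its x, 58 mm wide; origin at the centre of its underside on the counter. Floor top at z = 6 mm. From x = -30 mm to the walled end at +100 mm two lips overhang the foot's flange (undersides z = 11.5, tops 14.5 mm; 32 mm slot between them for the foot's body; channel below 46 mm wide): the foot cannot be lifted there.
- rail_porch (a point): Middle of the rail's open porch, on the floor top, at rail x = -70 mm. The porch, x = -100 to -30 mm, is floor only, no lips or walls; the foot slides out to here along the rail's -x and can then be lifted.
- stud_base (a point): Foot of the bare steel stud on its axis, level with the computer's upper surface; z up. Round pin 12 mm across, 16 mm tall, tapered tip, with four sprung lugs spreading to 20 mm across at 9 mm height. It stands at one of the computer's four corners (any of them); the other three carry fitted feet like the spare one. Seated, foot_mid is 14 mm above this point.
- stud_tip (a point): Top of the stud, 16 mm above stud_base. The foot's flange meets the lugs when its bottom is about 13 mm above stud_base; pushing on takes about 10 to 20 N, then the lugs give way and the force drops (the click) with the bottom about 5 mm up; from there it goes down easily until the flange is flush on the computer.
- case: Fixed mini computer lying upside down, aluminium with a black band, 170 x 170 x 50 mm; origin at the centre of its underside on the counter, upper surface 50 mm above. Stud and fitted feet stand 58 mm from its centre along both its axes; fitted feet rise 28 mm above the surface. A loose finned heat sink 36 x 36 x 7 mm lies in the middle of it.
Things that resemble listed ones, but are neither listed nor needed, are in the scene too. What is shaped like the case but purple is not meant. Leave any black look-alike of the rail alone.

How it is judged (in metres and radians):
On the way, in this order (a step that is already met when the one before it is completed fails the run):
1. the foot has been slid along the rail to its open porch (x of foot_mid in the frame of rail below -0.04 m and z of foot_mid in the frame of rail below 0.035 m).
2. the foot stands over the bare stud, not yet clicked on (horizontal distance between foot_mid and stud_base below 0.008 m and z of foot_mid in the frame of stud_base between 0.02 and 0.06 m).
3. the foot has clicked on and is pressed flush (horizontal distance between foot_mid and stud_base below 0.003 m and z of foot_mid in the frame of stud_base below 0.0158 m and angle between foot_mid's own z axis and vertical below 0.08 rad and contact force between foot and case above 5 N and contact force between the fingers and foot above 2 N), for 0.3 s.
At the end, for the whole second after the job is handed in: The foot is on the stud, centred within 3 mm, upright within 0.08 rad, its flange flush on the computer within about 1.8 mm, the gripper touching it and the foot pressed on the computer with more than 5 N, held so through the last second (all of step 3); the arm keeps its last pose, push and grip.
It fails at once if a bystander was shifted by more than 30 mm (distance of any of heatsink, memory, drive, fan, driver, mug, tallfoot from where it was at the start of the episode above 0.03 m).
It also fails if it takes over 64 s, if anything falls off the work surface, if the arm or the gripper's body presses on something with over 40 N, if the wrist force passes 120 N, or if a joint passes its speed limit or range.

## Working session

There is one attempt and no reset: what is moved stays moved. The work goes in short steps, each a Python script; the robot and the scene stay as the last script left them, time stands still between calls to the robot, and variables do not carry over. Pictures are saved under pics/ and viewed, and the job is handed in when it is done.

```bash
mkdir -p pics; python3 - <<'E'
from workcell import manip
import cv2,pickle
for n in ("scene","top"):
    d=manip.capture(n); pickle.dump(d,open(f"{n}0.pkl","wb"))
    cv2.imwrite(f"pics/{n}0.png",d["color"][:,:,::-1])
    print(n,d["fx"],d["fy"],d["cx"],d["cy"],d["R"],d["t"])
print(manip.read_clock(),manip.read_tool_rot(),manip.read_wrist_force(),manip.read_width())
E
```

```text
scene 370.9921334738888 370.9921334738888 322.2845111541363 192.76258711028368 [[ 0.30646179  0.95163675 -0.02164888]
 [ 0.51041183 -0.18348339 -0.84012714]
 [-0.80346806  0.24641703 -0.54195731]] [-120.58870171 -173.20327208 1146.32922777]
top 408.01515354116805 408.01515354116805 318.6399522601739 190.96241823084517 [[-0.01201367 -0.99982672 -0.01422008]
 [-0.98118015  0.01452813 -0.19254726]
 [ 0.19272049  0.01163926 -0.98118466]] [ 15.47359746 446.30573743 806.78466959]
0.1 [ 9.78571493e-01  2.05905467e-01 -1.87613170e-04 -8.57994120e-04] [-0.22991527 -0.13535681 -0.46050884] 85.52058577043151
```

View pics/scene0.png

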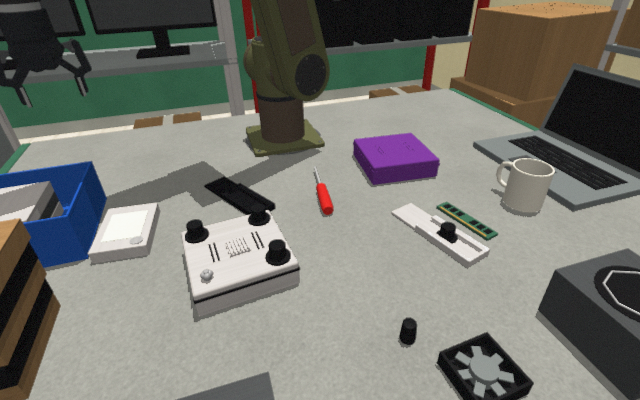

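View pics/top0.png

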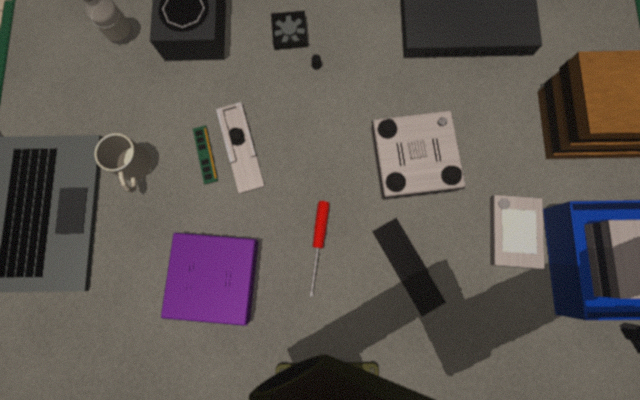

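Top view: case around (420,153) with the stud at about (442,121), and the aluminium rail around (240,147) with the foot at (237,136). I'll enlarge both.

```bash
python3 - <<'E'
import cv2,numpy as np
t=cv2.imread("pics/top0.png"); s=cv2.imread("pics/scene0.png")
a=cv2.resize(t[95:200,185:285],None,fx=5,fy=5,interpolation=cv2.INTER_CUBIC)
b=cv2.resize(t[100:205,365:475],None,fx=5,fy=5,interpolation=cv2.INTER_CUBIC)[:525]
c=cv2.resize(s[190:270,380:500],None,fx=6,fy=6,interpolation=cv2.INTER_CUBIC)
e=cv2.resize(s[200:315,170:310],None,fx=5,fy=5,interpolation=cv2.INTER_CUBIC)
for n,i in zip("abce",(a,b,c,e)): cv2.imwrite(f"pics/z{n}0.png",i)
E
```

```text
(no output)
```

View pics/za0.png

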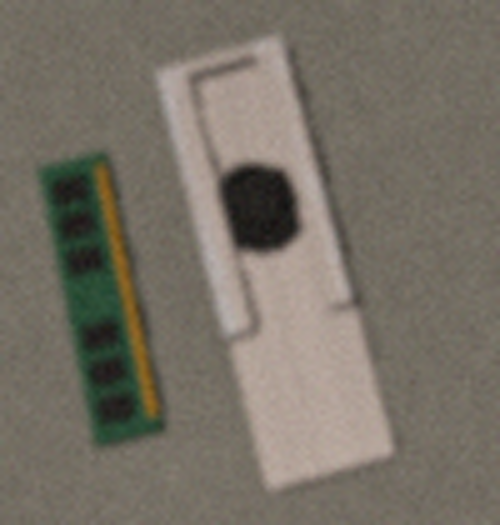

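View pics/zb0.png

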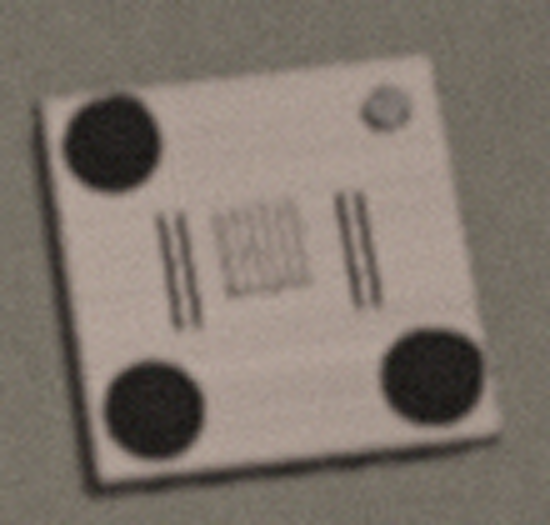

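View pics/zc0.png

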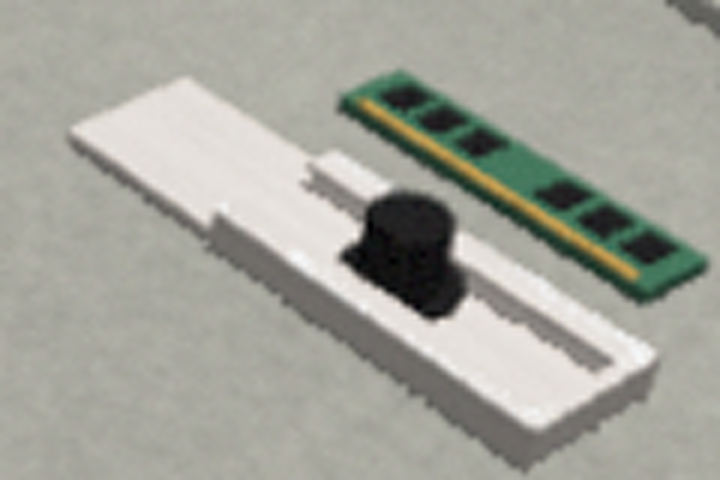

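View pics/ze0.png

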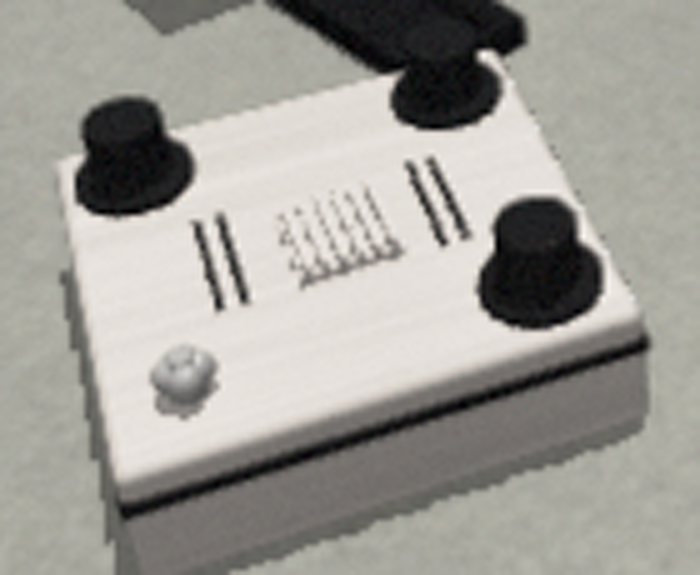

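```bash
cat > h.py <<'E'
import cv2,numpy as np,pickle
from workcell import manip
def load(n): return pickle.load(open(n+".pkl","rb"))
def grab(n,tag):
    d=manip.capture(n); pickle.dump(d,open(f"{n}{tag}.pkl","wb")); cv2.imwrite(f"pics/{n}{tag}.png",d["color"][:,:,::-1]); return d
def ray(d,u):
    R=np.array(d["R"]);t=np.array(d["t"]);C=-R.T@t
    v=R.T@np.array([(u[0]-d["cx"])/d["fx"],(u[1]-d["cy"])/d["fy"],1.]); return C,v/np.linalg.norm(v)
def plane(d,u,z):
    C,v=ray(d,u); return C+v*(z-C[2])/v[2]
def proj(d,X):
    p=np.array(d["R"])@np.array(X)+np.array(d["t"]); return np.array([d["fx"]*p[0]/p[2]+d["cx"],d["fy"]*p[1]/p[2]+d["cy"]])
def tri(d1,u1,d2,u2):
    (c1,v1),(c2,v2)=ray(d1,u1),ray(d2,u2)
    s=np.linalg.lstsq(np.c_[v1,-v2],c2-c1,rcond=None)[0]
    a,b=c1+v1*s[0],c2+v2*s[1]; return (a+b)/2,np.linalg.norm(a-b)
def blobs(mask,off=(0,0),amin=20):
    n,l,st,ce=cv2.connectedComponentsWithStats(mask.astype(np.uint8))
    return [(ce[i]+np.array(off),st[i]) for i in range(1,n) if st[i][4]>=amin]
E
python3 - <<'E'
from h import *
np.set_printoptions(precision=1,suppress=True)
t=load("top0");s=load("scene0")
def roi(d,x0,y0,x1,y1):
    return cv2.GaussianBlur(d["color"],(3,3),0)[y0:y1,x0:x1].astype(int)
# case & rail bright masks in top
for name,(x0,y0,x1,y1),z in (("case",(365,100,475,205),50),("rail",(210,95,275,200),14.5)):
    im=roi(t,x0,y0,x1,y1); g=im.min(2)
    print(name,np.percentile(g,[5,25,50,75,95]))
    m=((im.min(2)>128)).astype(np.uint8)
    c=max(cv2.findContours(m,cv2.RETR_EXTERNAL,cv2.CHAIN_APPROX_NONE)[0],key=cv2.contourArea)
    c=c+np.array([x0,y0])
    h=cv2.convexHull(c)[:,0]
    # hull to world
    W=np.array([plane(t,p,z)[:2] for p in h],np.float32)
    r=cv2.minAreaRect(W); print(r,cv2.boxPoints(r)); 
    print("img rect",cv2.boxPoints(cv2.minAreaRect(h)))
# foot
for d,n,(x0,y0,x1,y1) in ((t,"top",(225,120,252,155)),(s,"scene",(432,215,465,250))):
    m=roi(d,x0,y0,x1,y1).max(2)<70
    for b in blobs(m,(x0,y0)): print(n,b)
    for b in blobs(m,(x0,y0)): print([plane(d,b[0],z) for z in (20,34)])
# fitted feet top
m=roi(t,365,100,475,205).max(2)<60
for b in blobs(m,(365,100),60): print(b, plane(t,b[0],64), plane(t,b[0],78))
E
```

```text
case [ 33.  97. 101. 141. 147.]
((525.6624145507812, -200.55630493164062), (163.42823791503906, 163.58425903320312), 6.121267795562744) [[ 435.7 -127.9]
 [ 453.1 -290.6]
 [ 615.6 -273.2]
 [ 598.2 -110.5]]
img rect [[374.1 121.1]
 [451.4 109.2]
 [463.  184.5]
 [385.7 196.4]]
rail [ 57.  97.  99. 133. 153.]
((555.3994140625, 185.11911010742188), (201.05274963378906, 58.20805358886719), 15.860981941223145) [[450.7 185.6]
 [466.7 129.6]
 [660.1 184.6]
 [644.1 240.6]]
img rect [[214.7 108.9]
 [240.2 101.8]
 [263.4 185.5]
 [237.8 192.6]]
top (array([236.6, 136.2]), array([  5,   9,  14,  16, 186], dtype=int32))
[array([577. , 189.4,  20. ]), array([572.2, 186.3,  34. ])]
scene (array([447.8, 231.7]), array([  6,   8,  19,  20, 249], dtype=int32))
[array([587.1, 190.7,  20. ]), array([601.3, 178.7,  34. ])]
(array([387. , 128.3]), array([ 14,  20,  17,  17, 236], dtype=int32)) [ 573.9 -135.3   64. ] [ 568.9 -133.    78. ]
(array([451.2, 174.9]), array([ 77,  67,  19,  17, 261], dtype=int32)) [ 471.8 -261.4   64. ] [ 468.6 -257.    78. ]
(array([395.4, 181.7]), array([ 22,  73,  18,  18, 250], dtype=int32)) [ 459.4 -147.4   64. ] [ 456.3 -144.8   78. ]
```

```bash
python3 - <<'E'
from h import *
np.set_printoptions(precision=1,suppress=True)
t=load("top0");s=load("scene0")
def up(d,x0,y0,x1,y1,k=20):
    return cv2.resize(d["color"][y0:y1,x0:x1],None,fx=k,fy=k,interpolation=cv2.INTER_CUBIC)[:,:,::-1]
cv2.imwrite("pics/st.png",up(t,430,110,455,135)); cv2.imwrite("pics/ss.png",up(s,192,260,222,288))
cv2.imwrite("pics/fs.png",up(s,430,210,470,250,15))
C=-t["R"].T@t["t"]; print(C, -s["R"].T@s["t"])
cen=np.array([525.7,-200.6]);a=np.deg2rad(6.12);u=np.array([np.cos(a),np.sin(a)]);v=np.array([-u[1],u[0]])
D=cen+58*u-58*v; print(D)
for z in (50,59,66): print(z,proj(t,[*D,z]),proj(s,[*D,z]))
E
```

```text
[282.6  -0.4 877.8] [1046.4 -199.5  473.1]
[ 589.6 -252.1]
50 [440.7 122.6] [207.3 276.7]
59 [441.9 121.1] [206.2 272.5]
66 [442.8 119.9] [205.3 269.3]
```

View pics/st.png

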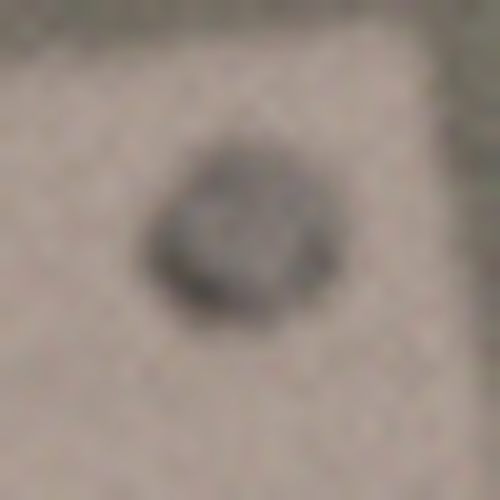

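View pics/ss.png

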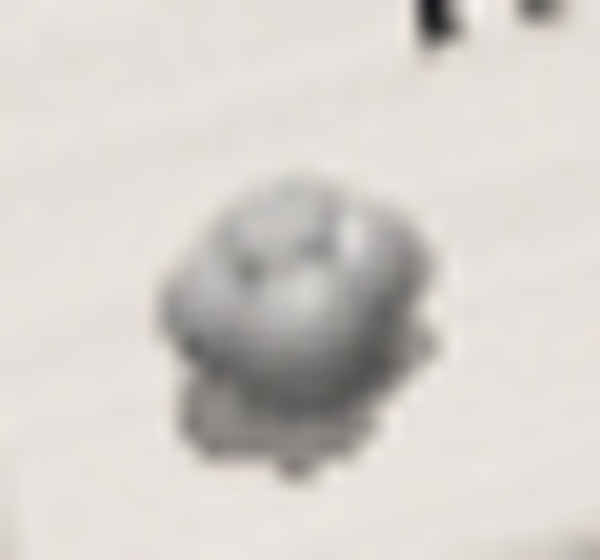

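View pics/fs.png

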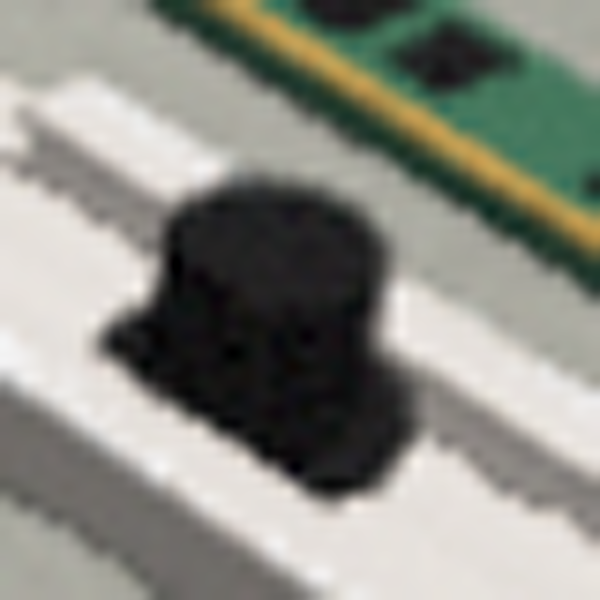

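```bash
python3 - <<'E'
from h import *
np.set_printoptions(precision=2,suppress=True)
t=load("top0");s=load("scene0")
cv2.imwrite("pics/ft.png",cv2.resize(t["color"][122:152,222:252],None,fx=18,fy=18,interpolation=cv2.INTER_CUBIC)[:,:,::-1])
o=np.array([555.4,185.1]);a=np.deg2rad(15.86);u=np.array([np.cos(a),np.sin(a)]);v=np.array([-u[1],u[0]])
P=plane(s,(447.8,225.5),34)[:2]; print(P,(P-o)@u,(P-o)@v)
for X in (0,20,27,35): 
    p=o+X*u; print(X,p,"top34",proj(t,[*p,34]),"bot10",proj(t,[*p,10]),"sc34",proj(s,[*p,34]))
# rail corners prediction in both views
for x,y,z in ((-100,29,6),(-100,-29,6),(100,29,14.5),(100,-29,14.5),(-30,29,14.5),(-30,-29,14.5)):
    p=o+x*u+y*v; print(x,y,proj(t,[*p,z]),(proj(t,[*p,z])-[185,95]+.5)*5,(proj(s,[*p,z])-[380,190]+.5)*6)
for p in ((561,160),):
    pass
R=lambda yaw:[np.cos(yaw/2),np.sin(yaw/2),0,0]
# tool rot: y axis of tool for current quat
from scipy.spatial.transform import Rotation as Ro
print(Ro.from_quat(manip.read_tool_rot()).as_matrix())
E
```

```text
[585.19 189.47] 29.853069247269385 -3.9432498992413825
0 [555.4 185.1] top34 [236.93 143.58] bot10 [239.21 146.89] sc34 [437.08 217.12]
20 [574.64 190.57] top34 [234.66 135.13] bot10 [236.98 138.65] sc34 [445.12 222.19]
27 [581.37 192.48] top34 [233.87 132.19] bot10 [236.21 135.78] sc34 [448.01 224.01]
35 [589.07 194.67] top34 [232.96 128.84] bot10 [235.33 132.51] sc34 [451.37 226.13]
-100 29 [238.11 193.28] [268.04 493.91] [180.09  68.15]
-100 -29 [263.74 185.79] [396.21 456.47] [ 63.16 120.76]
100 29 [215.35 109.06] [154.25  72.81] [654.54 343.58]
100 -29 [240.23 102.03] [278.63  37.67] [530.77 419.07]
-30 29 [229.4  162.53] [224.51 340.13] [328.1  139.91]
-30 -29 [254.92 155.16] [352.1  303.31] [207.97 198.88]
[[ 0.92  0.4  -0.  ]
 [ 0.4  -0.92  0.  ]
 [-0.   -0.   -1.  ]]
```

View pics/ft.png

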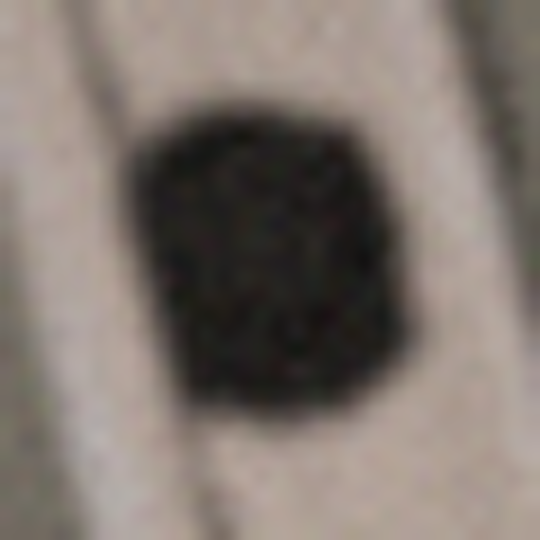

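```bash
cat >> h.py <<'E'
from scipy.spatial.transform import Rotation as Ro
def quat(deg):
    a=np.deg2rad(deg); y=np.array([np.cos(a),np.sin(a),0]); z=np.array([0,0,-1.]); x=np.cross(y,z)
    return Ro.from_matrix(np.c_[x,y,z]).as_quat()
ro=np.array([555.4,185.1]);ra=15.86
ru=np.array([np.cos(np.deg2rad(ra)),np.sin(np.deg2rad(ra))])
stud=np.array([589.5,-252.])
E
python3 - <<'E'
from h import *
np.set_printoptions(precision=2,suppress=True)
f=ro+26*ru; p=ro-68*ru
for d in (15.86,195.86,105.86,-74.14):
  for n,q in (("foot",[*f,12]),("hi",[*f,140]),("porch",[*p,12]),("stud",[*stud,56]),("stud_hi",[*stud,160])):
    print(d,n,manip.inverse_kinematics(q,quat(d)))
E
```

```text
15.86 foot [ 0.32  0.57 -0.26  0.74  0.    1.61]
15.86 hi [ 0.32  0.46 -0.08  1.03  0.    1.61]
15.86 porch [ 0.33  0.44 -0.5   0.62  0.    1.62]
15.86 stud [-0.4   0.57 -0.12  0.88  0.    0.89]
15.86 stud_hi [-0.4   0.49  0.03  1.11  0.    0.89]
195.86 foot [ 0.32  0.57 -0.26  0.74  0.   -1.53]
195.86 hi [ 0.32  0.46 -0.08  1.03  0.   -1.53]
195.86 porch [ 0.33  0.44 -0.5   0.62  0.   -1.52]
195.86 stud [-0.4   0.57 -0.12  0.88  0.   -2.25]
195.86 stud_hi [-0.4   0.49  0.03  1.11  0.   -2.25]
105.86 foot [ 0.32  0.57 -0.26  0.74  0.    0.04]
105.86 hi [ 0.32  0.46 -0.08  1.03  0.    0.04]
105.86 porch [ 0.33  0.44 -0.5   0.62  0.    0.05]
105.86 stud [-0.4   0.57 -0.12  0.88  0.   -0.68]
105.86 stud_hi [-0.4   0.49  0.03  1.11  0.   -0.68]
-74.14 foot [ 0.32  0.57 -0.26  0.74  0.   -3.1 ]
-74.14 hi [ 0.32  0.46 -0.08  1.03  0.   -3.1 ]
-74.14 porch [ 0.33  0.44 -0.5   0.62  0.   -3.09]
-74.14 stud [-0.4   0.57 -0.12  0.88  0.    2.46]
-74.14 stud_hi [-0.4   0.49  0.03  1.11  0.    2.46]
```

```bash
python3 - <<'E'
from h import *
np.set_printoptions(precision=2,suppress=True)
f=ro+26*ru
manip.move_ptp([*f,130],quat(15.86)); print(manip.read_clock())
manip.gripper_to(56)
print(manip.read_width(),manip.read_wrist_force())
hit=manip.move_straight([*f,12.5],velocity=90,contact_N=6)
print(hit,manip.read_tool_pos(),manip.read_wrist_force(),manip.read_clock())
grab("scene",1);d=grab("top",1)
cv2.imwrite("pics/s1z.png",cv2.resize(load("scene1")["color"][150:270,380:500],None,fx=5,fy=5,interpolation=cv2.INTER_CUBIC)[:,:,::-1])
E
```

```text
2.8333
56.222067784948194 [-1.11  0.38 -0.58]
False [581.01 192.42  13.17] [-0.28  0.84 -0.74] 4.7
```

View pics/s1z.png

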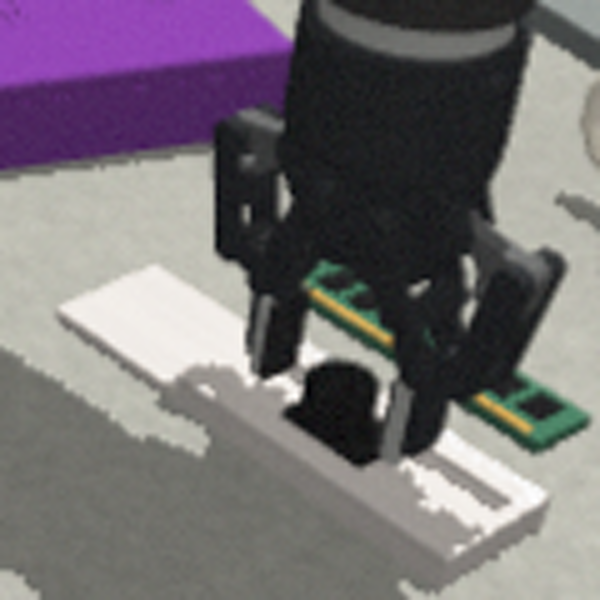

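The open jaws straddle the foot along the rail and the foot sits between the pads (enlarged view about (340,400)). I'll grip and slide it out.

```bash
python3 - <<'E'
from h import *
np.set_printoptions(precision=2,suppress=True)
manip.gripper_to(20,grasp_force=40)
p=manip.read_tool_pos()
print(manip.read_width(),p,manip.read_wrist_force(),manip.read_clock())
f=p.copy() if hasattr(p,'copy') else np.array(p); f[:2]-=ru*30
hit=manip.move_straight(f,velocity=50,contact_N=15)
print(hit,manip.read_tool_pos(),manip.read_wrist_force(),manip.read_width(),manip.read_clock())
grab("scene",2)
cv2.imwrite("pics/s2z.png",cv2.resize(load("scene2")["color"][150:270,380:500],None,fx=5,fy=5,interpolation=cv2.INTER_CUBIC)[:,:,::-1])
E
```

```text
26.16447335066766 [580.8  192.33  13.05] [-0.61 -0.19  3.46] 5.1667
False [550.22 183.63  13.  ] [-3.19 -1.42  6.39] 26.56654937777507 5.9083
```

View pics/s2z.png

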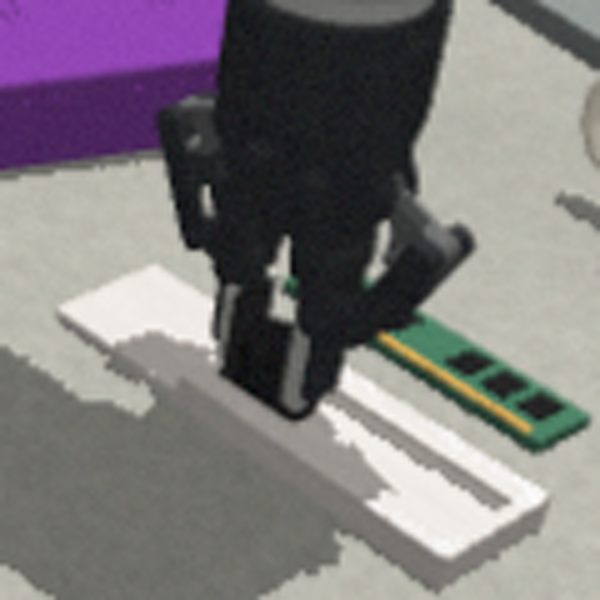

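```bash
python3 - <<'E'
from h import *
np.set_printoptions(precision=2,suppress=True)
f=np.array(manip.read_tool_pos()); f[:2]-=ru*65
hit=manip.move_straight(f,velocity=60,contact_N=15)
print(hit,manip.read_tool_pos(),manip.read_wrist_force(),manip.read_width(),manip.read_clock())
grab("scene",3);grab("top",3)
cv2.imwrite("pics/s3z.png",cv2.resize(load("scene3")["color"][150:270,380:500],None,fx=5,fy=5,interpolation=cv2.INTER_CUBIC)[:,:,::-1])
E
```

```text
False [487.09 165.63  13.01] [-1.25 -0.55  5.33] 26.459478680308898 7.225
```

View pics/s3z.png

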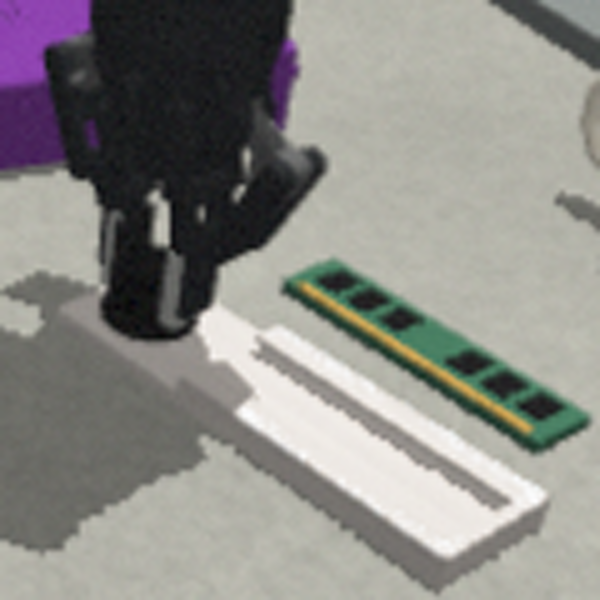

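The foot is fully out on the porch (flange visible around (150,320) in the enlarged view). I'll regrip it with the jaws turned 90° so it is centred both ways.

```bash
python3 - <<'E'
from h import *
np.set_printoptions(precision=2,suppress=True)
p=np.array(manip.read_tool_pos())
manip.gripper_to(52)
manip.move_ptp(p,quat(105.86))
print(manip.read_tool_pos(),manip.read_wrist_force(),manip.read_clock())
grab("scene",4)
manip.gripper_to(20,grasp_force=70)
print(manip.read_width(),manip.read_tool_pos(),manip.read_wrist_force(),manip.read_clock())
q=np.array(manip.read_tool_pos()); q[2]+=12
print(manip.move_straight(q,velocity=50,contact_N=12),manip.read_width(),manip.read_wrist_force())
q[2]=150; manip.move_straight(q,velocity=150)
grab("scene",5);grab("top",5)
z=lambda n,x0,y0,x1,y1:cv2.resize(load(n)["color"][y0:y1,x0:x1],None,fx=4,fy=4,interpolation=cv2.INTER_CUBIC)[:,:,::-1]
cv2.imwrite("pics/s45.png",np.hstack([z("scene4",370,130,460,270),z("scene5",370,110,460,250)]))
print(manip.read_width(),manip.read_tool_pos(),manip.read_clock())
E
```

```text
[487.06 165.67  12.98] [ 0.29 -0.44 -0.19] 9.0917
25.92616166160285 [487.15 165.71  13.31] [-0.51 -0.54  4.15] 9.4917
False 25.799358242196206 [ 0.02  0.41 -1.09]
25.48931414688741 [486.22 165.39 148.79] 10.975
```

View pics/s45.png

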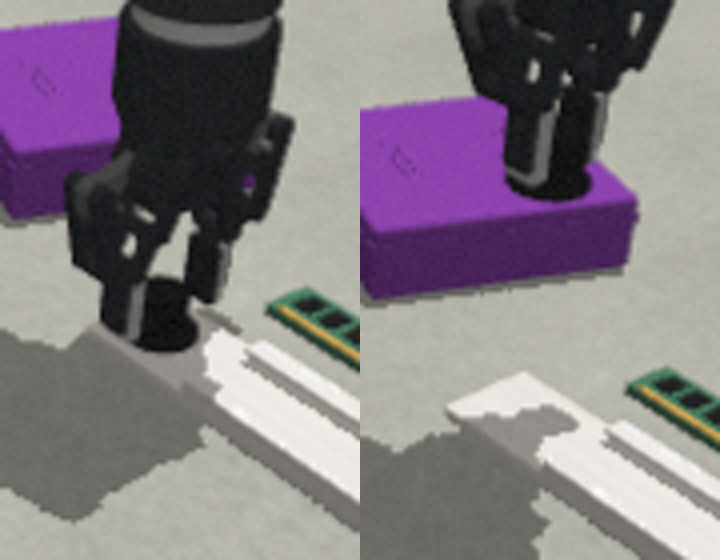

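```bash
python3 - <<'E'
from h import *
np.set_printoptions(precision=2,suppress=True)
manip.move_ptp([*stud,150],quat(105.86))
manip.move_straight([*stud,90],velocity=80,contact_N=10)
manip.pause(0.3)
print(manip.read_width(),manip.read_tool_pos(),manip.read_wrist_force(),manip.read_clock())
s=grab("scene",6);t=grab("top",6)
z=lambda n,x0,y0,x1,y1,k:cv2.resize(load(n)["color"][y0:y1,x0:x1],None,fx=k,fy=k,interpolation=cv2.INTER_CUBIC)[:,:,::-1]
cv2.imwrite("pics/s6.png",z("scene6",165,215,245,295,7)); cv2.imwrite("pics/t6.png",z("top6",405,85,475,155,7))
p=np.array(manip.read_tool_pos())
for h in (83,87,111): print(h,proj(s,[p[0],p[1],h]),proj(t,[p[0],p[1],h]))
E
```

```text
25.149013962669308 [ 589.79 -252.17   90.5 ] [-0.02  0.56 -0.8 ] 13.7583
83 [203.16 261.18] [445.16 116.84]
87 [202.64 259.23] [445.73 116.11]
111 [199.46 247.21] [449.26 111.6 ]
```

View pics/s6.png

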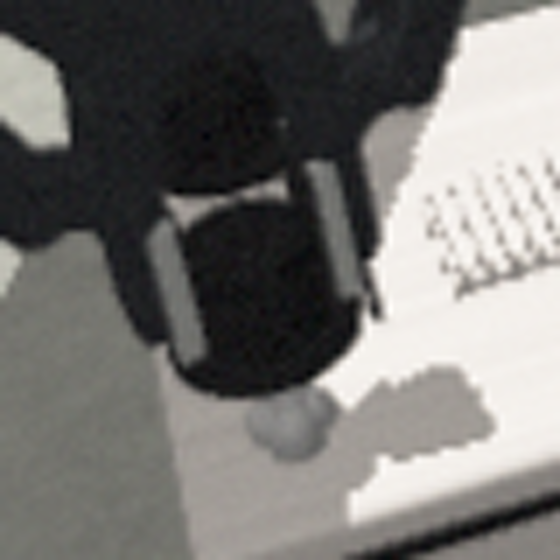

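View pics/t6.png

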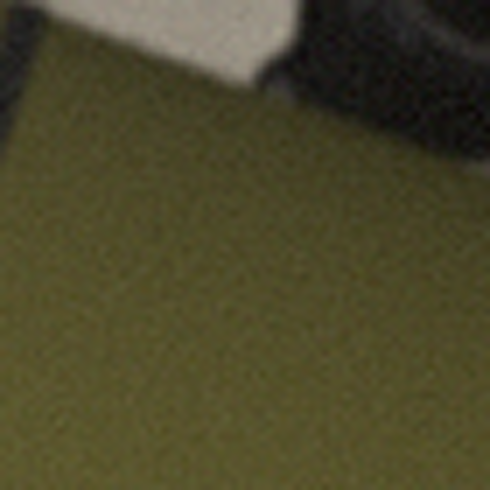

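The scene view shows the flange (lower edge near (203,271)) standing over the stud at (206,275); the arm blocks the top camera. I'll fit the flange edges of the held foot and the fitted feet the same way, for a relative check.

```bash
cat > ff.py <<'E'
from h import *
from scipy.optimize import least_squares
def flange(d,c0,z,r=21.,thr=None,span=55):
    """fit circle radius r on plane z to camera-side edge of dark flange, start guess c0 (world xy)"""
    g=cv2.GaussianBlur(d["color"],(3,3),0).max(2).astype(np.float32)
    C=-np.array(d["R"]).T@np.array(d["t"]); a0=np.arctan2(C[1]-c0[1],C[0]-c0[0])
    pts=[]
    for a in a0+np.deg2rad(np.arange(-span,span+1,5)):
        rr=np.arange(r-7,r+7,.25); uv=np.array([proj(d,[c0[0]+q*np.cos(a),c0[1]+q*np.sin(a),z]) for q in rr]).astype(np.float32)
        v=cv2.remap(g,uv[:,:1].copy(),uv[:,1:].copy(),cv2.INTER_LINEAR)[:,0]
        if v.max()-v.min()<40: continue
        lv=(v[:8].mean()+np.percentile(v,85))/2; k=np.argmax(v>lv)
        if k>2: pts.append(c0+rr[k]*np.array([np.cos(a),np.sin(a)]))
    pts=np.array(pts)
    f=least_squares(lambda c:np.hypot(*(pts-c).T)-r,c0,loss="soft_l1",f_scale=.5)
    return f.x,len(pts),np.abs(f.fun).mean()
E
python3 - <<'E'
from ff import *
np.set_printoptions(precision=2,suppress=True)
s0=load("scene0");s6=load("scene6")
a=np.deg2rad(6.12);u=np.array([np.cos(a),np.sin(a)]);v=np.array([-u[1],u[0]]);cen=np.array([525.7,-200.6])
def it(d,c,z):
    for _ in range(3): c,n,e=flange(d,c,z)
    return c,n,e
res={}
for k,(i,j) in dict(A=(1,1),B=(-1,-1),C=(-1,1)).items():
    g=cen+58*i*u+58*j*v; c,n,e=it(s0,g,50.); res[k]=c; print(k,g,c,n,e,c-g)
print("D",res["A"]+res["B"]-res["C"], "AC,CB",np.linalg.norm(res["A"]-res["C"]),np.linalg.norm(res["B"]-res["C"]))
p=np.array([589.79,-252.17])
for z in (82.5,83.3,84): print("held",z,it(s6,p,z))
E
```

```text
A [ 577.19 -136.75] [ 580.66 -137.21] 23 0.18791280566933743 [ 3.47 -0.46]
B [ 474.21 -264.45] [ 477.47 -264.35] 23 0.21395851697410945 [3.25 0.1 ]
C [ 461.85 -149.11] [ 465.63 -149.35] 23 0.13461497423696786 [ 3.78 -0.24]
D [ 592.49 -252.21] AC,CB 115.66693957415647 115.60638174798086
held 82.5 (array([ 589.78, -253.08]), 23, np.float64(0.10204620327193828))
held 83.3 (array([ 590.64, -253.03]), 23, np.float64(0.14484136472402034))
held 84 (array([ 591.46, -252.9 ]), 23, np.float64(0.12143330414959871))
```

```bash
python3 - <<'E'
from ff import *
np.set_printoptions(precision=2,suppress=True)
def it(d,c,z):
    for _ in range(3): c,n,e=flange(d,c,z)
    return c,n,e
for k,p,z in ((3,(487.09,165.63),6.),(4,(487.06,165.67),6.),(5,(486.22,165.39),141.6)):
    p=np.array(p); c,n,e=it(load(f"scene{k}"),p,z); print(k,c-p,n,e)
E
```

```text
3 [ 1.99 -0.8 ] 23 0.20256099496173618
4 [ 1.57 -0.91] 23 0.29972581777700386
5 [ 1.12 -0.99] 23 0.1574685596522764
```

```bash
python3 - <<'E'
from h import *
np.set_printoptions(precision=2,suppress=True)
c=[590.9,-251.3]
manip.gripper_to(20,grasp_force=100)
manip.move_straight([*c,88],velocity=30)
print(manip.read_tool_pos(),manip.read_wrist_force(),manip.read_moment())
for z in (80,76,74,72,71,70):
    h=manip.move_straight([*c,z],velocity=20,contact_N=5)
    print(z,h,np.array(manip.read_tool_pos()),np.array(manip.read_wrist_force()),np.array(manip.read_moment()),manip.read_clock())
    if h: break
grab("scene",7)
cv2.imwrite("pics/s7.png",cv2.resize(load("scene7")["color"][215:295,165:245],None,fx=7,fy=7,interpolation=cv2.INTER_CUBIC)[:,:,::-1])
E
```

```text
[ 590.84 -251.16   87.74] [-0.74  0.71 -0.22] [-0.01  0.03  0.01]
80 False [ 590.79 -251.28   79.84] [-1.02  0.35 -0.55] [0.03 0.04 0.02] 14.875
76 False [ 590.76 -251.25   75.82] [-0.09  0.27  0.23] [-0.02 -0.01  0.  ] 15.225
74 False [ 590.76 -251.24   73.85] [ 0.74  0.09 -0.35] [ 0.04 -0.01  0.06] 15.475
72 False [ 590.74 -251.26   71.83] [ 0.52 -0.39 -0.73] [0.1  0.04 0.02] 15.725
71 False [ 590.87 -251.3    70.96] [-0.15 -0.73 -0.58] [-0.   -0.03 -0.03] 15.975
70 False [ 590.96 -251.43   70.21] [-0.44 -0.67  0.49] [-0.07  0.07  0.  ] 16.225
```

View pics/s7.png

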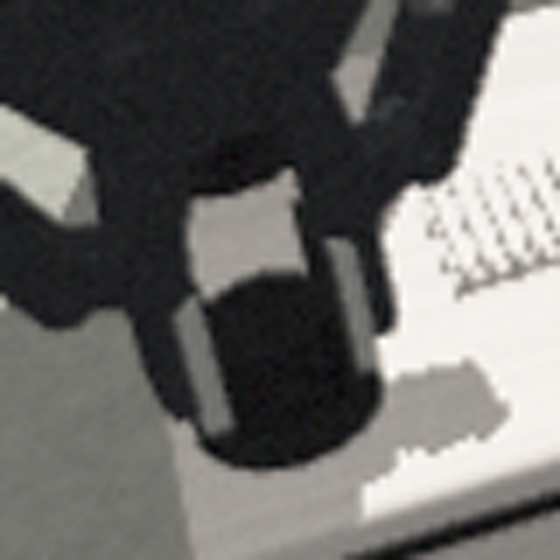

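The foot is upright at (205,280) with no contact force, so the pin tip is in the mouth. Next I push down in 1 mm steps.

```bash
python3 - <<'E'
from h import *
np.set_printoptions(precision=2,suppress=True)
c=[590.9,-251.3]
for z in range(69,55,-1):
    h=manip.move_straight([*c,z],velocity=20,contact_N=25)
    F=np.array(manip.read_wrist_force())
    print(z,h,np.array(manip.read_tool_pos()),F,np.array(manip.read_moment()),round(manip.read_width(),2),manip.read_clock())
    if h or np.hypot(*F[:2])>15 or F[2]>35: break
    if z<61 and F[2]>8: break
E
```

```text
69 False [ 591.08 -251.54   69.71] [-1.23  0.74  5.55] [-0.01  0.25  0.01] 24.81 16.525
68 False [ 591.27 -251.6    69.33] [-2.55 -0.3   8.1 ] [ 0.06  0.48 -0.  ] 25.25 16.775
67 False [ 591.44 -251.75   68.77] [-2.96 -0.4   9.97] [0.02 0.53 0.  ] 24.82 17.025
66 False [ 591.53 -251.75   67.95] [-3.    0.43 10.62] [ 0.04  0.57 -0.01] 24.7 17.275
65 False [ 591.35 -251.75   66.67] [-1.93  0.69  8.95] [-0.01  0.59 -0.03] 24.59 17.525
64 False [ 591.14 -251.66   64.97] [-1.7  -0.72  6.43] [-0.02  0.37 -0.03] 24.93 17.775
63 False [ 591.1  -251.63   63.72] [-1.27 -1.31  5.22] [-0.05  0.36  0.01] 25.01 18.025
62 False [ 591.01 -251.61   62.32] [-0.93 -0.57  4.08] [-0.17  0.26 -0.05] 24.72 18.275
61 False [ 590.86 -251.45   60.51] [ 0.32 -1.23  0.25] [-0.36  0.06 -0.03] 24.75 18.525
60 False [ 590.58 -251.27   59.01] [ 0.37 -1.58 -3.88] [-0.48 -0.18  0.  ] 25.08 18.775
59 False [ 590.62 -251.07   58.54] [-0.46 -1.13 -3.49] [-0.28 -0.01  0.02] 24.84 19.025
58 False [ 590.88 -251.04   58.11] [-0.13 -0.76 -0.93] [-0.1   0.03  0.01] 24.74 19.275
57 False [ 591.14 -251.12   57.5 ] [-1.    1.17  2.31] [ 0.13  0.09 -0.05] 24.58 19.525
56 False [ 591.21 -251.17   57.51] [-2.9   1.7   8.11] [0.34 0.49 0.03] 25.01 19.775
```

```bash
python3 - <<'E'
from h import *
np.set_printoptions(precision=2,suppress=True)
c=[590.9,-251.3]
for z in (55.6,55.2,54.8,54.4,54,53.6):
    manip.move_straight([*c,z],velocity=10); manip.pause(0.4)
    Fs=[]
    for _ in range(4): Fs.append(manip.read_wrist_force()); manip.pause(.05)
    F=np.mean(Fs,0)
    print(z,np.array(manip.read_tool_pos()),F,np.array(manip.read_moment()),round(manip.read_width(),2),manip.read_clock())
    if F[2]>10: break
s=grab("scene",8)
cv2.imwrite("pics/s8.png",cv2.resize(s["color"][210:320,165:305],None,fx=5,fy=5,interpolation=cv2.INTER_CUBIC)[:,:,::-1])
from ff import flange
cc=np.array([592.5,-252.2])
for _ in range(3): cc,n,e=flange(s,cc,50.)
print(cc,n,e, Ro.from_quat(manip.read_tool_rot()).as_matrix()[:,2])
E
```

```text
55.6 [ 591.18 -251.19   57.47] [-2.49  1.58  9.68] [ 0.34  0.62 -0.04] 24.72 20.625
55.2 [ 591.19 -251.15   57.46] [-4.03  1.94 11.5 ] [0.47 0.72 0.07] 25.1 21.475
[ 592.1 -251.3] 23 0.13416593140684718 [ 0. -0. -1.]
```

View pics/s8.png

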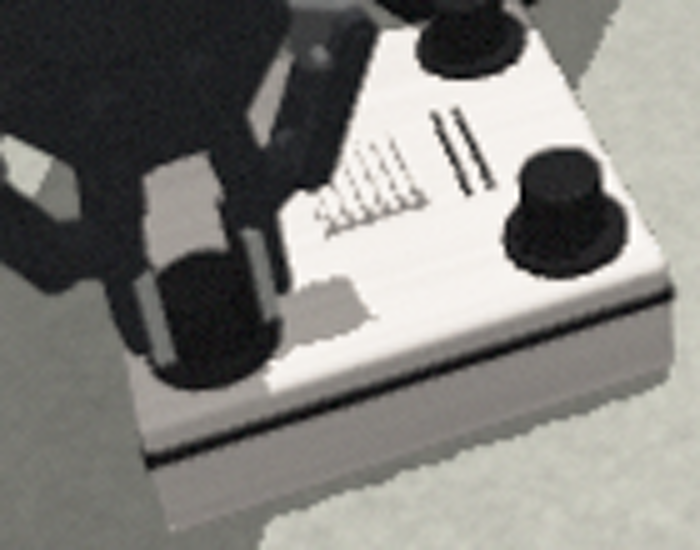

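The foot sits at (206,281) with its flange flat on the case. The fitted centre is within 1 mm of the predicted stud, and pushing harder no longer lowers it. I'll confirm the force holds, then hand in.

```bash
python3 - <<'E'
from h import *
np.set_printoptions(precision=2,suppress=True)
F=[]
for _ in range(8): F.append(manip.read_wrist_force()); manip.pause(.1)
F=np.array(F); print(F[:,2],F.mean(0),manip.read_tool_pos(),manip.read_clock())
if F[:,2].min()>8: manip.close_job(); print("handed in")
E
```

```text
[11.09 11.25 12.46 12.19 11.95 12.73 10.96 11.96] [-3.47  1.54 11.82] [ 591.19 -251.16   57.46] 22.325
the job is handed in; nothing more can be done
handed in
```

The spare foot is clicked onto the bare stud and sits flush. I handed the job in at 22.3 s with the gripper still holding it and pressing down. No verdict is reported, so the points below are my own checks.

**What I did:** I slid the foot along the rail to the porch and regripped it with the jaws turned 90° to centre it. I then carried it over the stud and pushed it straight down. The force peaked at about 10.6 N, then dropped briefly below zero as the lugs gave way, and then rose again.

**Last checks:**
- **Downward push:** it held at 11–12.7 N over the last 0.8 s, slightly above the 10 N asked for. There was a small sideways force of about 4 N.
- **Flush:** the tool stopped at z = 57.5 mm and did not go lower when pushed harder. That puts the flange bottom at about 50.3 mm, against the case surface at 50 mm.
- **Centring:** in the scene camera the flange centre was about 1 mm from where the three fitted feet place the stud.
- **Upright:** the tool points straight down and the foot looks upright in the picture.
- **Other objects:** I saw nothing disturbed in the pictures, but did not measure the bystanders' positions at the end.

**What disagreed:** the two cameras differed by about 3 mm along x at the case. I corrected the stud position by 1–2 mm using a relative measurement in the scene view. The top camera was blocked by the arm over the stud, so it could not confirm the fit.

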